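Refit a machine cart's wheel and cap its axle

ROBOT

A 6-joint arm with a two-finger parallel gripper is mounted at the origin on the work surface. World frame = base frame: x ahead of the robot, y to its left, z up, the work surface at z = 0. Lengths are in mm, angles in rad, forces in N, time in s.
With the tool pointing down it reaches from about 300 to 775 mm from the base axis. Payload 14.6 kg.
Tool frame: the origin (TCP) lies at the very end of the fingers, on their centre line; the grasp point (between the pads) lies 19 mm behind it; z points along the fingers, y is the line along which they close (so a half turn about z gives the same grasp; the last joint's range is limited). The gripper opens to 94 mm and grips with 3 to 60 N. Pads are 16 mm wide; open, the fingers measure 119 mm over their backs; the gripper's body (75 mm by 177 mm) begins 78 mm behind the grasp point.
Start: joints at [-1.274, 0.3, 1.521, -0, 1.321, -0.067], TCP at [195.698, -513.996, 205.446] pointing down, gripper open.
Joint ranges: [-3.03, 3.03], [-0.79, 2.21], [0.23, 2.52], [-1.04, 4.18], [0, 3.07], [-2.55, 2.55]. Speed limits (rad/s): [2.22, 2.22, 2.57, 3.14, 3.14, 3.14].

INTERFACE

Orientations are given as [roll, pitch, yaw] about the fixed x, y, z axes, in that order (R = Rz(yaw) Ry(pitch) Rx(roll)).
In Python, from cell import manip, optics gives the robot as it stands.
- The arm moves only by the shell command python3 -m crank 'ROWS' [FORCE]. ROWS is JSON, a list of rows, each a list of 7 numbers: the opening in per cent of the stroke, from 0 (shut) to 100 (fully open), then the shift along the tool's x, y, z in mm, then the turn, a rotation vector about the tool's x, y, z in rad. A call has 1 to 10 rows; each row is the pose to reach, as a shift and turn from the pose commanded when the call began, along the tool's axes at that moment; what a row does not reach only later rows make up. A row lasts 1/10 s, in which the tool goes at most 50 mm and 8.59 degrees, less where a joint would pass 70% of its speed; a pose out of reach is approached as far as the arm can. A call with a gripper value outside its range is refused whole. The fingers move at their own pace and stop on an object; FORCE is the grip in N (left out, the last holds). Time passes only in rows, so rows that repeat a pose let the fingers close. It gives the time, the measured TCP pose, the force, the opening and the grip force at its end, in the units of the state.
- manip.read_state(): the state, without advancing time (a new reading comes with each control period).
- optics.camera(name): name is "side" or "top" or "wrist"; returns (picture, depth): 384x512x3 uint8, red, green, blue; 384x512 float32, mm along the optical axis (not along the pixel's ray), 0 where there is no reading.
- optics.calibration(name): a dict with "camera_matrix" (3x3 intrinsics, pixels), "k1" (the pictures are not rectified: a ray, as slopes to the right and down, at radius r is drawn at 1 + k1 r^2 times it, then the intrinsics apply), "R" (3x3) and "t" (3): a world point X has camera coordinates R X + t. Camera axes: x right, y down, z forward; pixel columns grow to the right and rows downward; lengths in mm; the calibration is good to about 2 mm. A picture is of the moment at which its call begins: read the wrist's pose just before it. calibration takes no time and is no camera call; for the wrist camera it gives the pose at the moment of the call.
- manip.sign_off(): hands the job in; it is judged then, once.
The state is a dict: "clock": time; "joints": joint angles; "qd": joint speeds; "effort": joint torques, N m; "eef_pos": TCP position; "eef_rot": TCP orientation; "wrist_force": force on the tool from outside, world axes, zero at the start; "moment": the same for the moment, N m; "finger_gap": finger opening in mm; "finger_force": force on a finger pad.
Only numpy, scipy, OpenCV 4.12 (cv2) and the standard library are available. Lean on these libraries where they do the work, as an engineer would, in place of code of your own. Each camera call takes 0.05 s, during which the arm holds its last target. There are 200 camera calls.

TASK

Put the wheel back on the cart's axle: lower it over the upright steel axle until its hub rests fully on the collar, then push the red cap onto the end of the axle until it clicks, and keep pressing it down firmly against the hub. Finish with the gripper still on the cap and pressing; do not let go. Leave the hammer, the grease tin and the timber offcut where they are.

Things in the scene. Friction and masses are not known exactly. Their poses are not given: they have to be found in the camera images.
- wheel_center (a point): centre of the wheel, which lies flat: black tyre 160 mm across, 40 mm wide, grey rim, web and hub. Hub 40 mm across, 58 mm long (29 mm above and below this point), 9 mm proud of the tyre on either side. Between hub and rim (58 mm from the axis) is an open ring-shaped pocket; its floor (the web) lies 5 mm above this point, so the top 24 mm of the hub can be gripped from above.
- wheel: the loose wheel; origin at the centre of the hub's lower end, z along its axis. A 22.5 mm bore runs right through the hub. It rests on the hub's lower end, tyre 9 mm clear of the surface. Both faces are alike. 0.4 to 0.8 kg.
- cap_center (a point): centre (half-way up) of the red steel snap cap, a domed cylinder 36 mm across and 26 mm high that stands upright, open end down. Inside 31 mm across, 23 mm deep. Rigid; may be gripped with 20 to 60 N. About 0.1 kg.
- cap: the loose cap; origin at the centre of its open rim, z up. Inside, 4 mm above the rim, runs a rounded lip that narrows it to 16 mm: it snaps over the ring of sprung balls on the axle's end.
- axle_seat (a point): point on the axle's line at the top of its collar (steel ring 34 mm across), 76 mm above the work surface: here the hub's lower end comes to rest, the wheel's centre then 29 mm above this point. The axle is upright on a grey plate 150 x 110 x 8 mm bolted on a timber block 180 x 140 x 60 mm, all fixed; x runs along the block.
- axle_tip (a point): centre of the axle's upper end, 77 mm above the collar. Axle 20 mm thick; its end is a 14 mm neck tapering to 9 mm, ringed by brass sprung balls (19 mm over them), and stands 19 mm proud of the fitted hub. The cap's lip meets the balls with its rim 7 mm above the hub; the push climbs to some 9 to 13 N, drops (click) at about 4 mm, rises steeply as the rim meets the hub, the cap's centre then 6 mm below this point.
- hammer: bystander: hammer lying on the far side of the work area, about 0.26 m long, roughly along the world y axis
- grease_tin: bystander: closed round tin with a yellow band, 68 mm across, 75 mm high; origin at the centre of its bottom
- offcut: bystander: light timber offcut 100 x 60 x 45 mm lying flat; origin at the centre of its underside
Mind the look-alikes: they are no part of the job. Of the things like the wheel, leave any that is turquoise; of the rest the larger one is meant.

How it is judged:
By the outcome, as a careful person would: the job done as asked, in the order asked, and still so for the second after the job is handed in, while the arm keeps its last pose, push and grip.
It also fails if it takes over 72 s, if anything falls off the work surface, if the arm or the gripper's body presses on something with over 40 N, if the wrist force passes 120 N, or if a joint passes its speed limit or range.

## Working session

There is one attempt and no reset: what is moved stays moved. The work goes in short steps, Python scripts to look and compute and a shell command to move; the robot and the scene stay as the last step left them, time stands still between calls to the robot, and variables do not carry over. Pictures are saved under pics/ and viewed, at most 10 in all, crops included, and the job is handed in when it is done.

```bash
ls; mkdir -p pics; python3 - <<'E'
from cell import manip, optics
import cv2,numpy as np
for n in("top","side"):
    p,d=optics.camera(n); cv2.imwrite(f"pics/{n}0.png",p[...,::-1]); np.savez(f"{n}0.npz",p=p,d=d)
    c=optics.calibration(n); print(n,c)
s=manip.read_state(); print(s)
E
```

```text
pics
top {'camera_matrix': array([[377.45093058,   0.        , 259.20461488],
       [  0.        , 377.45093058, 192.29424782],
       [  0.        ,   0.        ,   1.        ]]), 'k1': -0.026524180349292395, 'R': array([[ 0.02300964, -0.99933096,  0.02842871],
       [-0.99775573, -0.02474337, -0.06221954],
       [ 0.06288133, -0.02693326, -0.99765753]]), 't': array([ -27.66284773,  531.88417616, 1219.93687625])}
side {'camera_matrix': array([[441.09400357,   0.        , 259.26543241],
       [  0.        , 441.09400357, 193.05026181],
       [  0.        ,   0.        ,   1.        ]]), 'k1': -0.12640866020149588, 'R': array([[-0.73150517, -0.68178839, -0.00804879],
       [-0.5098546 ,  0.55479534, -0.65745754],
       [ 0.45271235, -0.47682987, -0.75344861]]), 't': array([ 372.30241929,  369.52004722, 1188.53319915])}
{'clock': 0.1, 'joints': array([-1.27361000e+00,  3.00384748e-01,  1.52149330e+00,  7.96592484e-06,
        1.32069267e+00, -6.66208611e-02]), 'qd': array([-0.00032607, -0.00252369, -0.00229738, -0.00062357, -0.00045027,
        0.00075727]), 'effort': array([ 2.90969720e-04, -5.32644725e+01, -3.53281474e+01,  7.09205121e-02,
        2.35204550e-02, -4.81727341e-05]), 'eef_pos': array([ 195.63226698, -513.79281233,  204.97082748]), 'eef_rot': array([-3.14061727e+00, -7.28104753e-05,  3.63805178e-01]), 'wrist_force': array([ 0.56761171, -0.28055031,  0.52497037]), 'moment': array([0.01200574, 0.02654268, 0.00574886]), 'finger_force': 0.0, 'finger_gap': 94.02159411408866}
```

View pics/top0.png

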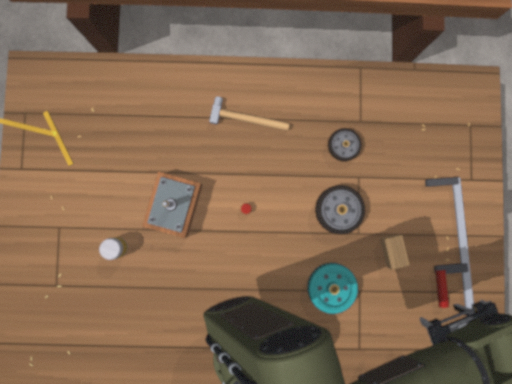

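View pics/side0.png

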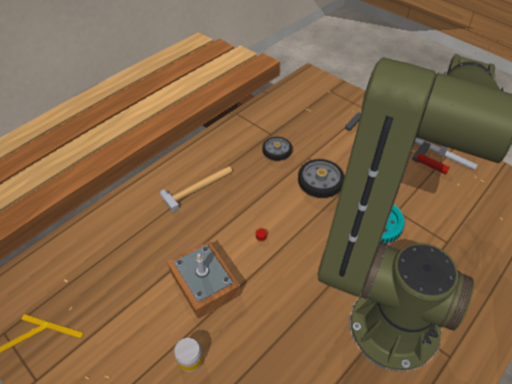

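The top view shows the target wheel (larger black one) at (341,209), the small look-alike at (345,144), the turquoise one at (333,288), the cap at (247,208) and the axle near (170,204). The tin is at (112,248), the offcut at (396,252) and the hammer at (250,115). The side view agrees.

```bash
cat > h.py <<'E'
from cell import manip, optics
import cv2,numpy as np
from scipy.spatial.transform import Rotation as Ro
def und(c,uv):
    K=c["camera_matrix"]; D=np.array([c["k1"],0,0,0,0.])
    return cv2.undistortPoints(np.array(uv,float).reshape(-1,1,2),K,D)[:,0]
def ray(c,uv):
    n=und(c,uv); R,t=c["R"],c["t"]; o=-R.T@t
    return o,np.c_[n,np.ones(len(n))]@R
def onplane(c,uv,z):
    o,d=ray(c,uv); return o+d*((z-o[2])/d[:,2])[:,None]
def two(ca,ua,cb,ub):
    oa,da=ray(ca,ua);ob,db=ray(cb,ub);da,db=da[0],db[0]
    s=np.linalg.lstsq(np.c_[da,-db],ob-oa,rcond=None)[0]
    a=oa+s[0]*da;b=ob+s[1]*db; return (a+b)/2,np.linalg.norm(a-b)
def pts(c,d,m):  # depth points in world
    v,u=np.nonzero(m&(d>0)); n=und(c,np.c_[u,v]); z=d[v,u][:,None]
    return (np.c_[n*z,z]-c["t"])@c["R"]
def totool(dw,s=None):
    s=s or manip.read_state(); return Ro.from_euler("xyz",s["eef_rot"]).as_matrix().T@np.array(dw,float)
def circ(P):
    A=np.c_[2*P,np.ones(len(P))]; x=np.linalg.lstsq(A,(P**2).sum(1),rcond=None)[0]
    return x[:2],np.sqrt(x[2]+x[:2]@x[:2])
E
python3 - <<'E'
from h import *
f=np.load("top0.npz");p,d=f["p"],f["d"];c=optics.calibration("top");hsv=cv2.cvtColor(p,cv2.COLOR_RGB2HSV)
def blob(m,x0,x1,y0,y1):
    M=np.zeros(m.shape,bool);M[y0:y1,x0:x1]=m[y0:y1,x0:x1];M=M.astype(np.uint8)
    cs=cv2.findContours(M,cv2.RETR_EXTERNAL,cv2.CHAIN_APPROX_NONE)[0];return max(cs,key=cv2.contourArea),M>0
k,m=blob(p.max(2)<60,305,375,175,242)
e=cv2.fitEllipse(k);print("wheel",e,onplane(c,[e[0]],40)); P=pts(c,d,m);print(np.percentile(P[:,2],[5,50,95]), np.ptp(P,axis=0))
hm=(hsv[...,1]>150)&((hsv[...,0]<5)|(hsv[...,0]>174))
k,m=blob(hm,230,265,195,222);e=cv2.fitEllipse(k);print("cap",e,onplane(c,[e[0]],20));P=pts(c,d,m);print(np.percentile(P[:,2],[5,50,95]),P.mean(0))
for q in [(170,204)]: print("axle",onplane(c,[q],153))
P=pts(c,d,np.pad(np.ones((14,20),bool),((197,384-211),(160,512-180))));print(P[P[:,2]>90].round(0)[:12])
print("plate corners",onplane(c,[(163,174),(200,182),(186,236),(148,229)],68).round(0))
print("tin,offcut,small,turq",onplane(c,[(112,248),(396,252),(345,144),(333,288)],40).round(0))
w=optics.calibration("wrist");s=manip.read_state();print(w,totool(-w["R"].T@w["t"]-s["eef_pos"]))
E
```

```text
wheel ((333.23211669921875, 215.3542938232422), (25.913103103637695, 36.536067962646484), 136.47535705566406) [[ 462.36590443 -254.80655802   40.        ]]
[43.23029574 48.45272112 52.83390749] [147.72933886 149.67762951  15.08820741]
cap ((245.81993103027344, 208.10992431640625), (8.273933410644531, 8.795462608337402), 43.23283386230469) [[479.51680715  27.55636539  20.        ]]
[21.67465866 25.46135906 29.81515803] [479.13104985  27.74706008  25.55405687]
axle [[483.46921766 246.22237922 153.        ]]
[[492. 268. 134.]
 [492. 264. 140.]
 [492. 262. 137.]
 [492. 257. 143.]
 [493. 257. 133.]
 [493. 257. 115.]
 [494. 260.  90.]
 [489. 269. 143.]
 [489. 264. 151.]
 [489. 262. 150.]
 [489. 259. 150.]
 [489. 258. 141.]]
plate corners [[579. 289.  68.]
 [557. 173.  68.]
 [388. 211.  68.]
 [406. 329.  68.]]
tin,offcut,small,turq [[ 343.  448.   40.]
 [ 349. -461.   40.]
 [ 696. -291.   40.]
 [ 231. -257.   40.]]
{'camera_matrix': array([[308.16503749,   0.        , 254.74485374],
       [  0.        , 308.16503749, 189.47875207],
       [  0.        ,   0.        ,   1.        ]]), 'k1': -0.04246435499192021, 'R': array([[ 3.54704141e-01, -9.34978363e-01, -6.58179424e-04],
       [-9.04220281e-01, -3.43214307e-01,  2.54144884e-01],
       [-2.37845864e-01, -8.95511035e-02, -9.67165934e-01]]), 't': array([-548.94557568,  -24.93649626,  391.33333017])} [  74.68386374   -0.66302063 -179.48361813]
```

```bash
python3 -m crank '[[100,350,-118,0,0,0,0.364],[100,350,-118,0,0,0,0.364],[100,350,-118,0,0,0,0.364],[100,350,-118,0,0,0,0.364],[100,350,-118,0,0,0,0.364],[100,350,-118,0,0,0,0.364],[100,350,-118,0,0,0,0.364],[100,350,-118,0,0,0,0.364],[100,350,-118,0,0,0,0.364],[100,350,-118,0,0,0,0.364]]' 40 
python3 - <<'E'
from h import *
s=manip.read_state();c=optics.calibration("wrist");p,d=optics.camera("wrist")
np.savez("w1.npz",p=p,d=d,**c);cv2.imwrite("pics/w1.png",p[...,::-1]);print(s["eef_pos"],s["eef_rot"],s["qd"].round(3),s["joints"])
E
```

```text
clock: 1.1
eef_pos: [480.8, -278.9, 205.0]
eef_rot: [-3.141, 0.001, 0.001]
wrist_force: [-0.3, 0.6, 0.2]
finger_gap: 94.2
finger_force: 0.0
[ 480.7590985  -278.9067532   204.98766035] [-3.14125019e+00  8.14930135e-04  8.87446968e-04] [-0.032 -0.009  0.006 -0.002 -0.001 -0.006] [-5.91502071e-01  3.13742363e-01  1.50405285e+00 -1.76214614e-04
  1.32466473e+00  9.78449958e-01]
```

View pics/w1.png

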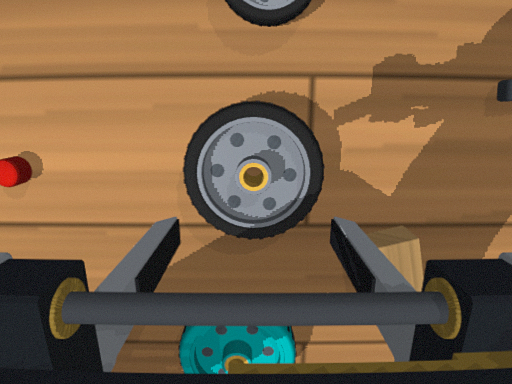

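The wrist view shows the wheel centred at about (254,170), with the hub's brass-ringed bore at (255,176), between the open fingertips. The cap is at the left edge.

```bash
cat >> h.py <<'E'
def comps(m,minA=30):
    n,l,st,ce=cv2.connectedComponentsWithStats(m.astype(np.uint8)); return [(st[i],ce[i],l==i) for i in range(1,n) if st[i][4]>=minA]
E
python3 - <<'E'
from h import *
f=np.load("w1.npz");p,d=f["p"],f["d"];c={k:f[k] for k in("camera_matrix","k1","R","t")};c["k1"]=float(c["k1"])
hsv=cv2.cvtColor(p,cv2.COLOR_RGB2HSV)
m=(hsv[...,1]>120)&(hsv[...,0]>15)&(hsv[...,0]<35);w=np.zeros_like(m);w[155:200,235:275]=1
k=max(cv2.findContours((m&w).astype(np.uint8),0,cv2.CHAIN_APPROX_NONE)[0],key=cv2.contourArea)
e=cv2.fitEllipse(k);P=onplane(c,k[:,0],58);print("ring",e,circ(P[:,:2]))
# tyre outline
t=(p.max(2)<45);w[:]=0;w[92:247,175:333]=1
k=max(cv2.findContours((t&w).astype(np.uint8),0,cv2.CHAIN_APPROX_NONE)[0],key=cv2.contourArea)
e=cv2.fitEllipse(k);print("tyre",e); P=onplane(c,cv2.convexHull(k)[:,0],43);print(circ(P[:,:2]))
w[:]=0;w[150:205,230:282]=1;Q=pts(c,d,w);H=Q[Q[:,2]>52];print("hub depth",H[:,2].mean(),H.mean(0),np.ptp(H,axis=0))
E
```

```text
ring ((253.06515502929688, 176.49781799316406), (27.044626235961914, 27.580873489379883), 95.87004089355469) (array([ 483.62066946, -276.08433163]), np.float64(14.956132953891563))
tyre ((254.8400115966797, 168.6653594970703), (133.05824279785156, 137.58531188964844), 130.05967712402344)
(array([ 483.82455179, -276.6199225 ]), np.float64(79.01131912277143))
hub depth 58.031118560184574 [ 484.42337429 -275.83212803   58.03111856] [39.73377033 39.18173065  8.32803106]
```

```bash
python3 -m crank '[[100,0,-307,0,0,0,0],[100,0,-307,0,0,0,0],[100,0,-307,0,0,0,0],[100,0,-307,0,0,0,0],[100,0,-307,0,0,0,0],[100,0,-307,0,0,0,0],[100,0,-307,0,0,0,0],[100,0,-307,0,0,0,0],[100,0,-307,0,0,0,0],[100,0,-307,0,0,0,0]]'
python3 - <<'E'
from h import *
s=manip.read_state();c=optics.calibration("wrist");p,d=optics.camera("wrist")
np.savez("w2.npz",p=p,d=d,**c);print(s["eef_pos"],s["eef_rot"])
hsv=cv2.cvtColor(p,cv2.COLOR_RGB2HSV)
for st,ce,m in comps((hsv[...,1]>150)&((hsv[...,0]<5)|(hsv[...,0]>174)),150):
    P=pts(c,d,m);T=P[P[:,2]>22];k=cv2.convexHull(np.argwhere(m)[:,::-1].astype(np.int32))[:,0]
    print(st,ce,T.mean(0),np.ptp(T,axis=0),P[:,2].max(),circ(onplane(c,k,24)[:,:2]))
E
python3 -m crank '[[100,6,-230,-95,0,0,0],[100,6,-230,-95,0,0,0],[100,6,-230,-95,0,0,0],[100,6,-230,-95,0,0,0],[100,6,-230,-95,0,0,0],[100,6,-230,-95,0,0,0],[100,6,-230,-95,0,0,0],[100,6,-230,-95,0,0,0],[100,6,-230,-95,0,0,0],[100,6,-230,-95,0,0,0]]'
python3 - <<'E'
from h import *
s=manip.read_state();c=optics.calibration("wrist");p,d=optics.camera("wrist")
np.savez("w3.npz",p=p,d=d,**c);cv2.imwrite("pics/w3.png",p[...,::-1]);print(s["eef_pos"],s["eef_rot"])
P=pts(c,d,np.ones(d.shape,bool));P=P[(abs(P[:,0]-487)<60)&(abs(P[:,1]-258)<60)&(P[:,2]>85)&(P[:,2]<165)]
for a,b in((90,110),(110,130),(130,148),(148,160)):
    q=P[(P[:,2]>a)&(P[:,2]<b)];print(a,len(q),q.mean(0),np.ptp(q,axis=0))
E
```

```text
clock: 2.15
eef_pos: [480.9, 26.2, 205.4]
eef_rot: [3.141, 0.0, -0.002]
wrist_force: [-0.3, -0.7, -0.6]
finger_gap: 94.0
finger_force: 0.0
[480.8999328   26.17231789 205.383895  ] [ 3.14139749e+00  1.60256551e-04 -2.46950083e-03]
[239 156  29  31 689] [252.65892598 171.59071118] [481.94632236  29.6471739   25.7584825 ] [34.13231925 33.5159337   6.4128296 ] 28.42411882499039 (array([482.44600313,  29.52040752]), np.float64(17.76287585681969))
clock: 3.2
eef_pos: [487.1, 256.7, 300.3]
eef_rot: [3.141, 0.0, -0.002]
wrist_force: [-0.3, -0.0, 0.1]
finger_gap: 94.1
finger_force: 0.0
[487.12470168 256.73876042 300.28974615] [ 3.14136508e+00  2.79039615e-04 -1.79044455e-03]
90 38 [495.47059381 263.92303126  99.82860378] [ 5.43388576 17.52635541 18.00708506]
110 48 [495.23265743 264.49096095 120.2812396 ] [ 9.57278337 19.36247983 19.39196304]
130 159 [490.50526901 264.72863199 140.75398642] [18.90337783 19.44170957 17.39721817]
148 94 [487.96877939 264.83230862 152.07592394] [11.20282094 11.0545478   6.42944467]
```

View pics/w3.png

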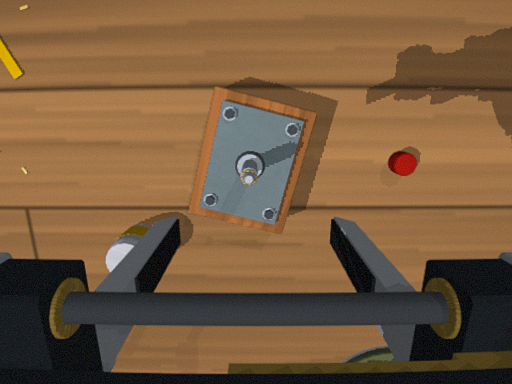

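The view shows the axle tip at (248,178), the collar at (250,166) and the cap at (403,163). Depth puts the tip at (488.0, 264.8) and z 153–155, which is as expected. Now back to the wheel.

```bash
python3 -m crank '[[64,0,50,10,0,0,0],[64,0,100,20,0,0,0],[64,0,150,30,0,0,0],[64,0,200,40,0,0,0],[64,-1,250,50,0,0,0],[64,-1,300,60,0,0,0],[64,-1,350,70,0,0,0],[64,-2,400,80,0,0,0],[64,-2,440,90,0,0,0],[64,-2,480,95,0,0,0]]'
python3 -m crank '[[64,0,26,0,0,0,0],[64,0,53,25,0,0,0],[64,0,53,65,0,0,0],[64,0,53,100,0,0,0],[64,0,53,100,0,0,0],[64,0,53,100,0,0,0]]'
python3 - <<'E'
from h import *
s=manip.read_state();print(s["eef_pos"],s["eef_rot"],"go",totool(np.array([484.0,-276,37])-s["eef_pos"],s))
c=optics.calibration("wrist");p,d=optics.camera("wrist");cv2.imwrite("pics/w4.png",p[...,::-1]);np.savez("w4.npz",p=p,d=d,**c)
P=pts(c,d,np.ones(d.shape,bool));H=P[(abs(P[:,0]-484)<30)&(abs(P[:,1]+276)<30)&(P[:,2]>54)&(P[:,2]<62)];print(H.mean(0),np.ptp(H,axis=0),len(H))
E
```

```text
clock: 4.25
eef_pos: [483.8, -224.8, 204.5]
eef_rot: [-3.141, 0.001, -0.002]
wrist_force: [0.8, 0.3, 0.2]
finger_gap: 60.0
finger_force: 0.0
clock: 4.85
eef_pos: [484.9, -275.5, 106.4]
eef_rot: [3.142, -0.0, -0.0]
wrist_force: [-0.1, -0.6, -0.0]
finger_gap: 60.5
finger_force: 0.0
[ 484.88920383 -275.47234964  106.41308649] [ 3.14156619e+00 -8.22719229e-05 -4.86627591e-04] go [-0.8946577   0.52624627 69.41302707]
[ 484.55736603 -275.96958213   58.09470777] [39.52803668 38.99877098  6.3929451 ] 1427
```

View pics/w4.png

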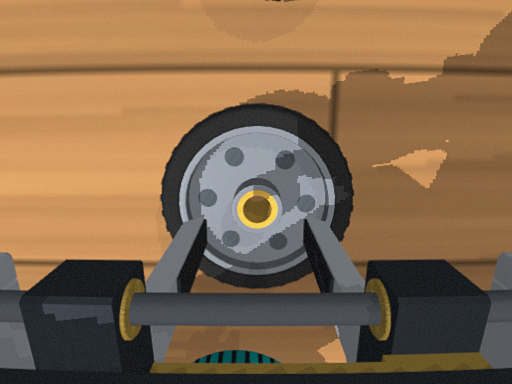

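The hub (258,207) is centred between the fingers, and both fingertips will fall inside the rim pocket. Descend and grip.

```bash
python3 -m crank '[[64,0,0,30,0,0,0],[64,0,0,55,0,0,0],[64,0,0,68,0,0,0],[64,0,0,68,0,0,0],[30,0,0,68,0,0,0],[30,0,0,68,0,0,0],[30,0,0,68,0,0,0],[30,0,0,68,0,0,0],[30,0,0,68,0,0,0]]' 55
python3 -m crank '[[30,0,0,0,0,0,0],[30,0,0,-20,0,0,0],[30,0,0,-60,0,0,0],[30,0,0,-100,0,0,0],[30,0,0,-150,0,0,0],[30,0,0,-200,0,0,0],[30,0,0,-200,0,0,0],[30,0,0,-200,0,0,0]]'
```

```text
clock: 5.8
eef_pos: [485.6, -276.2, 38.9]
eef_rot: [3.139, -0.002, -0.0]
wrist_force: [-0.1, -4.7, 7.9]
finger_gap: 39.0
finger_force: 55.0
clock: 6.6
eef_pos: [484.5, -274.9, 236.8]
eef_rot: [-3.141, 0.001, -0.0]
wrist_force: [-0.5, 0.1, -9.3]
finger_gap: 39.2
finger_force: 55.0
```

```bash
python3 -m crank '[[30,0,-20,0,0,0,0],[30,0,-60,0,0,0,0],[30,0,-110,0,0,0,0],[30,0,-160,0,0,0,0],[30,0,-210,0,0,0,0],[30,0,-260,0,0,0,0],[30,0,-310,0,0,0,0],[30,0,-360,0,0,0,0],[30,2,-410,0,0,0,0],[30,4,-450,0,0,0,0]]'
python3 -m crank '[[30,0,-40,0,0,0,0],[30,0,-70,0,0,0,0],[30,0,-90,0,0,0,0],[30,0,-90,0,0,0,0],[30,0,-90,0,0,0,0],[30,0,-90,0,0,0,0]]'
python3 - <<'E'
from h import *
s=manip.read_state();print(s["eef_pos"],s["eef_rot"])
c=optics.calibration("wrist");p,d=optics.camera("wrist");cv2.imwrite("pics/w5.png",p[...,::-1])
x,y,z=s["eef_pos"];P=pts(c,d,np.ones(d.shape,bool));H=P[(abs(P[:,0]-x)<30)&(abs(P[:,1]-y)<23)&(abs(P[:,2]-z-20)<5)];print(H.mean(0)-s["eef_pos"],np.ptp(H,axis=0),len(H))
for n in("side","top"):
    q,d=optics.camera(n);np.savez(n+"5.npz",p=q,d=d)
    if n=="side":cv2.imwrite("pics/side5.png",cv2.resize(q[190:330,130:290],None,fx=4,fy=4)[...,::-1])
E
```

```text
clock: 7.6
eef_pos: [487.4, 177.2, 234.5]
eef_rot: [3.141, 0.005, 0.001]
wrist_force: [-0.3, -0.1, -6.5]
finger_gap: 39.1
finger_force: 55.0
clock: 8.2
eef_pos: [488.6, 263.9, 236.1]
eef_rot: [3.14, 0.002, -0.001]
wrist_force: [-0.3, 0.4, -8.1]
finger_gap: 39.4
finger_force: 55.0
[488.58940347 263.91996427 236.06215294] [ 3.14039591e+00  2.24757514e-03 -8.59356186e-04]
[-0.13684659  1.06948136 19.25679111] [40.22539403 45.85671352  9.95466864] 2902
```

View pics/w5.png

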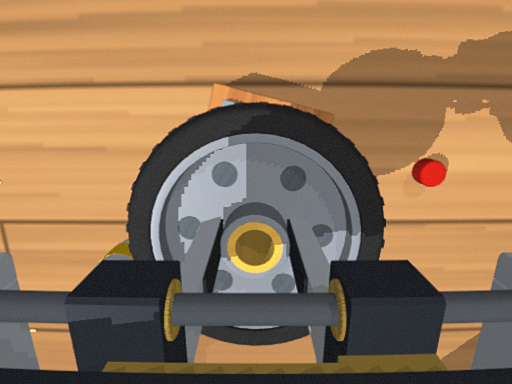

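View pics/side5.png

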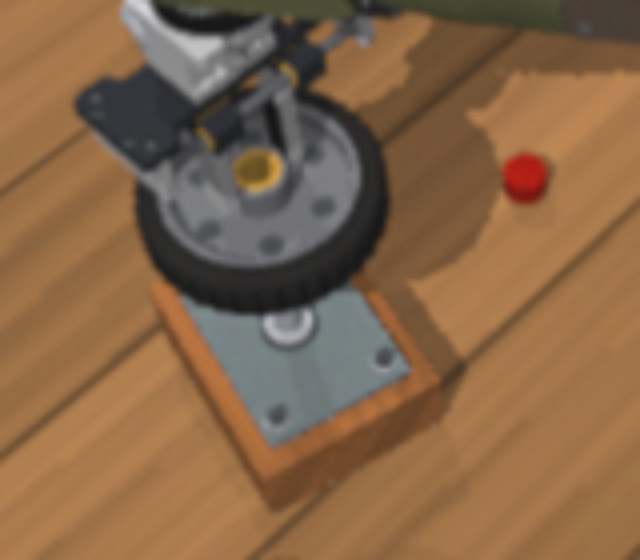

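The wheel hangs level in the gripper over the block, with the bore at (256,246) in the wrist view. Lower it in stages while watching the force.

```bash
python3 -m crank '[[30,-0.5,-0.8,10,0,0,0],[30,-0.5,-0.8,25,0,0,0],[30,-0.5,-0.8,35,0,0,0],[30,-0.5,-0.8,42,0,0,0],[30,-0.5,-0.8,46,0,0,0],[30,-0.5,-0.8,50,0,0,0],[30,-0.5,-0.8,53,0,0,0],[30,-0.5,-0.8,56,0,0,0],[30,-0.5,-0.8,56,0,0,0]]'
python3 -m crank '[[30,0,0,2,0,0,0],[30,0,0,4,0,0,0],[30,0,0,6,0,0,0],[30,0,0,8,0,0,0],[30,0,0,8,0,0,0]]'
```

```text
clock: 9.25
eef_pos: [488.3, 265.6, 181.2]
eef_rot: [3.141, 0.0, -0.0]
wrist_force: [-0.0, 0.5, -7.5]
finger_gap: 39.1
finger_force: 55.0
clock: 9.75
eef_pos: [488.3, 265.6, 173.1]
eef_rot: [3.141, 0.0, -0.0]
wrist_force: [-0.5, -0.8, -8.4]
finger_gap: 39.0
finger_force: 55.0
```

```bash
python3 -m crank '[[30,0,0,2,0,0,0],[30,0,0,4,0,0,0],[30,0,0,6,0,0,0],[30,0,0,8,0,0,0],[30,0,0,10,0,0,0],[30,0,0,10,0,0,0]]'
```

```text
clock: 10.35
eef_pos: [488.4, 265.5, 163.1]
eef_rot: [3.141, 0.0, -0.0]
wrist_force: [-0.3, -1.3, -8.5]
finger_gap: 38.8
finger_force: 55.0
```

```bash
python3 -m crank '[[30,0,0,5,0,0,0],[30,0,0,10,0,0,0],[30,0,0,15,0,0,0],[30,0,0,20,0,0,0],[30,0,0,25,0,0,0],[30,0,0,30,0,0,0],[30,0,0,35,0,0,0],[30,0,0,40,0,0,0],[30,0,0,44,0,0,0],[30,0,0,44,0,0,0]]'
```

```text
clock: 11.35
eef_pos: [488.5, 265.1, 118.7]
eef_rot: [3.141, 0.0, -0.0]
wrist_force: [3.7, -5.3, -9.3]
finger_gap: 39.0
finger_force: 54.9
```

```bash
python3 -m crank '[[30,0,0,1,0,0,0],[30,0,0,2,0,0,0],[30,0,0,3,0,0,0],[30,0,0,4,0,0,0],[30,0,0,4,0,0,0]]'
```

```text
clock: 11.85
eef_pos: [488.7, 265.1, 115.4]
eef_rot: [3.141, -0.0, -0.0]
wrist_force: [2.1, -7.9, -2.2]
finger_gap: 39.1
finger_force: 55.0
```

```bash
python3 -m crank '[[30,-0.2,0.5,0.5,0,0,0],[30,-0.2,0.5,1,0,0,0],[30,-0.2,0.5,1.5,0,0,0],[30,-0.2,0.5,1.5,0,0,0]]'
```

```text
clock: 12.25
eef_pos: [488.6, 265.0, 114.8]
eef_rot: [-3.141, -0.001, -0.0]
wrist_force: [-0.3, -7.4, 6.1]
finger_gap: 39.4
finger_force: 55.0
```

Seated on the collar. Release, back off and check.

```bash
python3 -m crank '[[64,0,0,0,0,0,0],[64,0,0,0,0,0,0],[64,0,0,0,0,0,0],[64,0,0,-30,0,0,0],[64,0,0,-75,0,0,0],[64,0,0,-120,0,0,0],[64,0,0,-165,0,0,0],[64,0,0,-165,0,0,0],[64,0,0,-165,0,0,0]]' 40
python3 - <<'E'
from h import *
s=manip.read_state();c=optics.calibration("wrist");p,d=optics.camera("wrist");cv2.imwrite("pics/w6.png",p[...,::-1]);np.savez("w6.npz",p=p,d=d,**c)
print(s["eef_pos"],s["eef_rot"])
P=pts(c,d,np.ones(d.shape,bool));r=np.hypot(P[:,0]-488,P[:,1]-265)
for n,m in(("tip",(r<14)&(P[:,2]>146)&(P[:,2]<165)),("hub",(r<24)&(abs(P[:,2]-134)<4)),("tyre",(r>62)&(r<78)&(P[:,2]>110)&(P[:,2]<135))):
    q=P[m];A=np.c_[q[:,:2]-q[:,:2].mean(0),np.ones(len(q))];print(n,len(q),q.mean(0),np.ptp(q,axis=0),"plane",np.linalg.lstsq(A,q[:,2],rcond=None)[0])
E
```

```text
clock: 13.15
eef_pos: [488.3, 265.4, 279.3]
eef_rot: [-3.141, -0.001, 0.0]
wrist_force: [0.3, -0.0, -0.2]
finger_gap: 60.1
finger_force: 0.0
[488.26409559 265.39265168 279.2727373 ] [-3.14071046e+00 -1.17820763e-03  3.81323838e-05]
tip 129 [488.53166361 264.99401759 151.24460242] [12.83862285 12.50977182  8.97936685] plane [-2.87893942e-01 -3.07263521e-02  1.51244602e+02]
hub 800 [487.82193009 265.5556334  134.17143775] [39.26154182 38.06998001  7.53339346] plane [-1.18219245e-03 -3.34900309e-03  1.34171438e+02]
tyre 5390 [493.91431765 265.6210464  124.53178205] [155.02721299 155.35558788  11.73863203] plane [-4.05579225e-03  2.71574626e-04  1.24531782e+02]
```

View pics/w6.png

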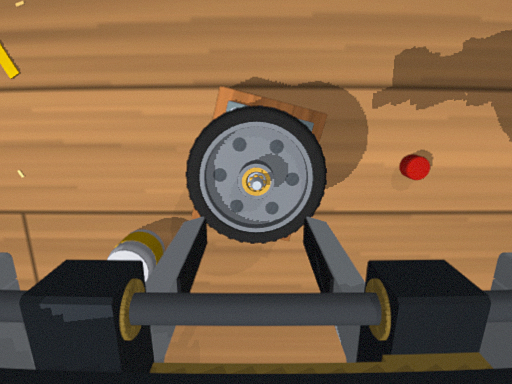

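The wheel is seated: hub top at z 134.2 (76+58 expected), level, with the axle tip showing through the bore at (257,184). Next the cap.

```bash
python3 -m crank '[[64,0,40,0,0,0,0],[64,-2,90,0,0,0,0],[64,-3,130,20,0,0,0],[64,-4,160,60,0,0,0],[64,-5,190,95,0,0,0],[64,-6,215,135,0,0,0],[64,-6,236,175,0,0,0],[64,-6,236,205,0,0,0],[64,-6,236,205,0,0,0],[64,-6,236,205,0,0,0]]'
python3 - <<'E'
from h import *
s=manip.read_state();c=optics.calibration("wrist");p,d=optics.camera("wrist");print(s["eef_pos"],s["eef_rot"])
hsv=cv2.cvtColor(p,cv2.COLOR_RGB2HSV)
for st,ce,m in comps((hsv[...,1]>150)&((hsv[...,0]<5)|(hsv[...,0]>174)),300):
    P=pts(c,d,m);T=P[P[:,2]>23];print(st,T.mean(0),np.ptp(T,axis=0));print("go",totool(np.r_[T.mean(0)[:2],6]-s["eef_pos"],s))
E
```

```text
clock: 14.2
eef_pos: [481.9, 29.3, 73.9]
eef_rot: [-3.142, 0.002, 0.0]
wrist_force: [-0.2, 0.4, 0.3]
finger_gap: 59.8
finger_force: 0.0
[481.86744597  29.34971894  73.88638446] [-3.14150769e+00  1.59414851e-03  7.46839905e-06]
[ 234  180   44   49 1685] [482.09337551  29.82305855  25.8179482 ] [34.42534001 33.72500247  5.38397705]
go [ 0.33415372 -0.46757027 67.885978  ]
```

```bash
python3 -m crank '[[64,0.3,-0.5,30,0,0,0],[64,0.3,-0.5,55,0,0,0],[64,0.3,-0.5,67.5,0,0,0],[64,0.3,-0.5,67.5,0,0,0],[20,0.3,-0.5,67.5,0,0,0],[20,0.3,-0.5,67.5,0,0,0],[20,0.3,-0.5,67.5,0,0,0],[20,0.3,-0.5,67.5,0,0,0],[20,0.3,-0.5,67.5,0,0,0],[20,0.3,-0.5,67.5,0,0,0]]' 55
```

```text
clock: 15.25
eef_pos: [483.0, 29.6, 7.3]
eef_rot: [3.142, -0.001, -0.0]
wrist_force: [-1.6, -0.0, 7.0]
finger_gap: 34.7
finger_force: 55.0
```

```bash
python3 -m crank '[[20,0,0,-20,0,0,0],[20,0,0,-60,0,0,0],[20,0,0,-110,0,0,0],[20,0,0,-160,0,0,0],[20,0,0,-195,0,0,0],[20,0,0,-195,0,0,0]]'
python3 -m crank '[[20,1,-30,0,0,0,0],[20,2,-75,0,0,0,0],[20,3,-120,0,0,0,0],[20,4,-160,0,0,0,0],[20,5,-195,0,0,0,0],[20,6,-220,0,0,0,0],[20,6,-235,0,0,0,0],[20,6,-235,0,0,0,0],[20,6,-235,0,0,0,0]]'
python3 - <<'E'
from h import *
s=manip.read_state();c=optics.calibration("wrist");p,d=optics.camera("wrist");cv2.imwrite("pics/w7.png",p[...,::-1]);print(s["eef_pos"],s["eef_rot"])
hsv=cv2.cvtColor(p,cv2.COLOR_RGB2HSV)
for st,ce,m in comps((hsv[...,1]>150)&((hsv[...,0]<5)|(hsv[...,0]>174)),300):
    P=pts(c,d,m);T=P[P[:,2]>P[:,2].max()-5];print(st,T.mean(0)-s["eef_pos"],np.ptp(T,axis=0),P[:,2].max())
E
```

```text
clock: 15.85
eef_pos: [484.1, 29.6, 206.3]
eef_rot: [3.142, -0.008, -0.0]
wrist_force: [-0.2, 0.2, -1.6]
finger_gap: 35.1
finger_force: 55.0
clock: 16.75
eef_pos: [488.4, 263.9, 200.9]
eef_rot: [3.141, 0.001, -0.0]
wrist_force: [-0.2, 0.0, -2.0]
finger_gap: 35.3
finger_force: 55.0
[488.42419531 263.88642164 200.91480973] [ 3.14103547e+00  7.68782323e-04 -3.16763191e-04]
[ 224  206   62   68 3283] [-0.67987635  1.07155348 18.48050506] [35.18773042 35.19859031  4.99103828] 221.65087530759928
```

View pics/w7.png

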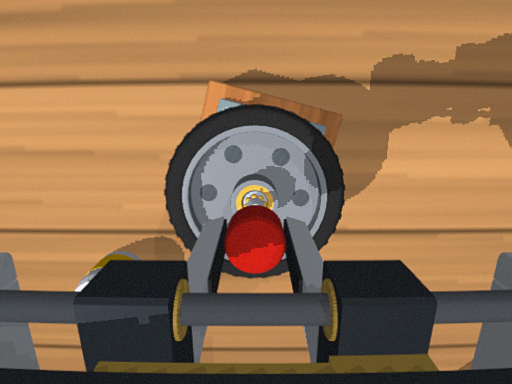

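The cap hangs upright in the grip at (255,240), just above the axle tip at (255,200) in the view. Lower to just above contact.

```bash
python3 -m crank '[[20,0.4,-0.9,10,0,0,0],[20,0.4,-0.9,25,0,0,0],[20,0.4,-0.9,35,0,0,0],[20,0.4,-0.9,40,0,0,0],[20,0.4,-0.9,44,0,0,0],[20,0.4,-0.9,47,0,0,0],[20,0.4,-0.9,49,0,0,0],[20,0.4,-0.9,50,0,0,0],[20,0.4,-0.9,50,0,0,0]]'
python3 -m crank '[[20,0,0,0.5,0,0,0],[20,0,0,1,0,0,0],[20,0,0,1.5,0,0,0],[20,0,0,2,0,0,0],[20,0,0,2,0,0,0]]'
```

```text
clock: 17.7
eef_pos: [488.9, 265.6, 151.5]
eef_rot: [-3.142, -0.0, -0.0]
wrist_force: [-0.8, -0.3, -0.4]
finger_gap: 35.2
finger_force: 55.0
clock: 18.2
eef_pos: [489.1, 265.4, 149.6]
eef_rot: [3.141, -0.0, -0.0]
wrist_force: [0.4, -1.9, 0.2]
finger_gap: 35.1
finger_force: 55.0
```

```bash
python3 -m crank '[[20,0,0.4,0.5,0,0,0],[20,0,0.4,1,0,0,0],[20,0,0.4,1.5,0,0,0],[20,0,0.4,2,0,0,0]]'; python3 -m crank '[[20,0,0,0.5,0,0,0],[20,0,0,1,0,0,0]]'; python3 -m crank '[[20,0,0,0.5,0,0,0],[20,0,0,1,0,0,0]]'; python3 -m crank '[[20,0,0,0.5,0,0,0],[20,0,0,1,0,0,0]]'
```

```text
clock: 18.6
eef_pos: [489.2, 265.1, 148.3]
eef_rot: [-3.141, -0.001, -0.0]
wrist_force: [-2.7, -3.1, 11.5]
finger_gap: 35.3
finger_force: 55.0
clock: 18.8
eef_pos: [489.4, 265.0, 147.8]
eef_rot: [-3.141, -0.002, -0.0]
wrist_force: [-2.2, -4.5, 13.7]
finger_gap: 34.8
finger_force: 55.0
clock: 19.0
eef_pos: [489.6, 264.8, 146.8]
eef_rot: [3.141, -0.002, -0.0]
wrist_force: [-1.4, -6.8, 13.0]
finger_gap: 35.1
finger_force: 55.0
clock: 19.2
eef_pos: [489.3, 264.6, 145.4]
eef_rot: [3.141, -0.001, -0.0]
wrist_force: [0.3, -6.4, 6.8]
finger_gap: 35.2
finger_force: 55.0
```

The force peaked near 13.7 N and then dropped, which is the click. Continue until the rim meets the hub.

```bash
python3 -m crank '[[20,0,0.5,0.7,0,0,0],[20,-0.2,0.5,1.4,0,0,0],[20,-0.2,0.5,1.4,0,0,0]]'; python3 -m crank '[[20,0,0,0.5,0,0,0],[20,0,0,1,0,0,0]]'; python3 -m crank '[[20,0,0,0.5,0,0,0],[20,0,0,1,0,0,0]]'
```

```text
clock: 19.5
eef_pos: [488.7, 264.2, 142.1]
eef_rot: [3.141, 0.001, -0.0]
wrist_force: [4.3, -3.1, -7.4]
finger_gap: 35.0
finger_force: 55.0
clock: 19.7
eef_pos: [488.5, 264.5, 141.3]
eef_rot: [3.141, 0.001, -0.0]
wrist_force: [2.3, -2.0, -2.8]
finger_gap: 35.1
finger_force: 55.0
clock: 19.9
eef_pos: [488.6, 264.6, 141.2]
eef_rot: [3.142, 0.0, -0.0]
wrist_force: [-1.0, -3.2, 3.1]
finger_gap: 35.1
finger_force: 55.0
```

```bash
python3 -m crank '[[20,0,0,0.7,0,0,0],[20,0,0,1.4,0,0,0],[20,0,0,2,0,0,0],[20,0,0,2,0,0,0]]'; python3 -m crank '[[20,0,0,0.7,0,0,0],[20,0,0,1.4,0,0,0],[20,0,0,1.4,0,0,0],[20,0,0,1.4,0,0,0]]'
```

```text
clock: 20.3
eef_pos: [489.1, 264.9, 140.9]
eef_rot: [-3.141, -0.002, -0.0]
wrist_force: [-4.8, -5.2, 15.4]
finger_gap: 35.4
finger_force: 55.0
clock: 20.7
eef_pos: [489.5, 265.0, 140.8]
eef_rot: [-3.14, -0.003, -0.0]
wrist_force: [-7.3, -6.7, 26.5]
finger_gap: 35.0
finger_force: 55.0
```

```bash
python3 -m crank '[[20,0.2,0.3,0,0,0,0],[20,0.2,0.3,0,0,0,0],[20,0.2,0.3,0,0,0,0],[20,0.2,0.3,0,0,0,0],[20,0.2,0.3,0,0,0,0]]'
python3 - <<'E'
from h import *
c=optics.calibration("wrist");p,d=optics.camera("wrist");s=manip.read_state();print(s["wrist_force"])
hsv=cv2.cvtColor(p,cv2.COLOR_RGB2HSV)
for st,ce,m in comps((hsv[...,1]>150)&((hsv[...,0]<5)|(hsv[...,0]>174)),300):
    P=pts(c,d,m);print(st,np.percentile(P[:,2],[50,90,98]),P[P[:,2]>155].mean(0))
P=pts(c,d,np.ones(d.shape,bool));r=np.hypot(P[:,0]-488,P[:,1]-265);print("tyre z",np.median(P[(r>65)&(r<76)&(P[:,2]>110)&(P[:,2]<135)][:,2]))
E
```

```text
clock: 21.2
eef_pos: [489.6, 264.9, 140.8]
eef_rot: [-3.14, -0.003, 0.0]
wrist_force: [-7.8, -4.9, 26.3]
finger_gap: 35.1
finger_force: 55.0
[-7.65623159 -5.10726536 25.88133484]
[ 224  206   62   67 3252] [159.30864902 160.36596878 160.94759304] [489.51219147 265.94870276 159.26271973]
tyre z 124.5914319306875
```

Cap top is at z ≈ 160 (134 + 26), so it is fully down, and it is pressed with a steady 26 N. Handing in.

```bash
python3 -c "
from cell import manip; print(manip.sign_off())"
```

```text
the job is handed in; nothing more can be done
None
```

The wheel is seated on the collar and the red cap has clicked on; I handed the job in at about 21 s with the gripper still on the cap, pressing it down with about 26 N.

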